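# Extend the blank support and lay a leg blank in it

## Task

Gently slide the extending arm of the blank support out until its sprung button pops up through the next hole of the outer tube and locks; when it catches, stop at once and do not strain the button. Then lay the turned wooden leg blank in the two V rests, in line with the tube, its square middle about midway between the rests, setting it down and not dropping it. Leave the other things on the bench where they are.

Things in the scene. Friction and masses are not known exactly. Their poses are not given: they have to be found in the camera images.
- saddle: Green base of the blank support, screwed to the bench: plate 110 mm (x) x 220 mm (y), 12 mm thick, z up. Origin on the bench, right below the tubes' axis, which runs along its own y 43 mm up; the arm slides out along +y. The fixed V rest stands at y = -90 mm. Locked in the middle hole, the moving rest is at about y = +180 mm (151 to 209).
- tube_top (a point): Point on the saddle's y axis, 62 mm above its origin, in the top face of the outer tube (square steel, 34 mm wide, 220 mm long, clamped in the saddle at y = -120 to +100 mm). Its top has 12.5 mm holes at y = -50, +10, +70 mm. But the tube may be clamped up to 25 mm further forward or back than these numbers (not measured), so where the button catches must be felt or seen.
- fixed_notch (a point): Bottom of the notch of the fixed V rest, 108 mm above the bench. The rest is a post 60 mm wide across the tube and 14 mm thick along it, topped by two arms at 45 degrees (a 90 degree notch, 25 mm deep, open upward, 65 mm wide overall); tops of the arms 134 mm above the bench.
- slide_notch (a point): Bottom of the moving V rest's notch (shape and height like the fixed one), on the end of the inner tube (26 mm square, top at 56 mm, bare for 27 to 57 mm at the start). Pinch its post from above below the notch, across its 14 mm, tips over 62 mm, or push it. It moves only along the saddle's y: about 5 N (up to 7) to slide, stops hard when the button has caught.
- button: Sprung brass button, 10 mm across, in the inner tube, 170 mm behind the moving rest; origin at the centre of its top. It starts hidden under the outer tube's wall (top 58 mm up), 16 to 46 mm short of the middle hole, the next one. Popped out it stands at 66 mm, 4 mm proud; it counts as out above 63.5 mm. Caught, it must not take more than 30 N.
- blank: Turned leg blank of light wood, 370 mm long along its own y, about 0.3 kg: square middle 44 x 44 mm, 80 mm long, and round ends 36 mm thick (42 mm collars beside the square). Lies on the bench on its square; origin at the underside of its middle.
- blank_mid (a point): Centre of the blank, 22 mm above its underside. With the round ends resting in both V notches it is 133.5 mm above the bench.
- spur: Bystander, loose: steel drive centre standing on its flange, 32 mm across, 60 mm tall; origin under its centre.
- wedge: Bystander, loose: dark wood block 45 x 70 x 25 mm; origin under its centre.
- bowl: Bystander, loose: turned wooden bowl, 150 mm across, 55 mm tall; origin under its centre.
- chuck: Bystander, loose: steel four-jaw chuck, 90 mm across, 56 mm tall; origin under its centre.
- glue: Bystander, loose: yellow glue bottle, 60 mm across, 170 mm tall; origin under its centre.
- mallet: Bystander, loose: dark round mallet standing on its head, 92 mm across, 232 mm tall; origin under its centre.
- gouge_a: Bystander, loose: turning gouge lying along its own x, 420 mm long, handle 32 mm thick; origin under its centre.
- gouge_b: Bystander, loose: turning gouge like gouge_a; origin under its centre.
Mind the look-alikes: they are no part of the job. What is shaped like the saddle but yellow is not meant.

How it is judged:
By the outcome, as a careful person would: the job done as asked, in the order asked, and still so for the second after the job is handed in, with the robot touching nothing.
It also fails if it takes over 50 s, if anything falls off the work surface, if the arm or the gripper's body presses on something with over 40 N, if the wrist force passes 120 N, or if a joint passes its speed limit or range.

## Robot

A 6-joint arm with a two-finger parallel gripper is mounted at the origin on the work surface. World frame = base frame: x ahead of the robot, y to its left, z up, the work surface at z = 0. Lengths are in mm, angles in rad, forces in N, time in s.
With the tool pointing down it reaches from about 300 to 775 mm from the base axis. Payload 14.6 kg.
Tool frame: the origin (TCP) lies midway between the tips of the shut fingers; the grasp point (between the pads) lies behind it (manip.grip_depth is the z of the grasp point in the tool frame, in mm); z points along the fingers, y is the line along which they close (so a half turn about z gives the same grasp; the last joint's range is limited). The gripper opens to 94 mm and grips with 3 to 60 N. Pads are 16 mm wide; open, the fingers measure 119 mm over their backs; the gripper's body (75 mm by 177 mm) begins 78 mm behind the grasp point.
Start: joints at [-1.412, 0.3, 1.521, -0, 1.321, -0.067], TCP at [123.131, -536.03, 205.446] pointing down, gripper open.
Joint ranges: [-3.03, 3.03], [-0.79, 2.21], [0.23, 2.52], [-1.04, 4.18], [0, 3.07], [-2.55, 2.55]. Speed limits (rad/s): [2.22, 2.22, 2.57, 3.14, 3.14, 3.14].

## Interface

Orientations are given as [roll, pitch, yaw] about the fixed x, y, z axes, in that order (R = Rz(yaw) Ry(pitch) Rx(roll)).
In Python, from cell import manip gives the robot as it stands.
- The arm moves only by the shell command python3 -m creep [OPENING] [FORCE], which reads ROWS from standard input. ROWS is a JSON object whose key "offsets" holds a list of rows, 1 to 5 of them, each of 6 numbers: dx, dy, dz in a scale on which 1.0 is 600 mm, then a rotation vector rx, ry, rz in normalised numbers (1 is 90 degrees); each row is the pose to reach, as a shift and turn from the pose commanded when the command began, along the tool's axes at that moment; what a row does not reach only later rows make up. A row lasts 1/10 s, in which the tool goes at most 50 mm and 0.15 rad, less where a joint would pass 70% of its speed; a pose out of reach is approached as far as the arm can. OPENING is the finger opening in mm, set as the command begins (- or left out keeps the last). The fingers move at their own pace and stop on an object; FORCE is the grip in N (left out, the last holds). Time passes only in rows, so rows that do not move let the fingers close. It prints the time, the measured TCP pose, the force, the opening and the grip force at its end. A shift or turn number past 1, either way, is cut back to 1. Input that does not fit is refused with a message, and nothing moves.
- manip.read_state(): the state, without advancing time (a new reading comes with each control period).
- manip.camera(name): name is "scene" or "top" or "wrist"; returns (picture, depth): 400x640x3 uint8, red, green, blue; 400x640 float32, mm along the optical axis (not along the pixel's ray), 0 where there is no reading.
- manip.camera_info(name): a dict with "K" (3x3 intrinsics, pixels), "rvec" (rotation vector, rad) and "tvec" (3), from world to camera coordinates, as OpenCV has them; the wrist camera has in their place "mount" (4x4, takes a point from camera to tool coordinates, whose origin is the TCP and whose axes are the flange's). Camera axes: x right, y down, z forward; pixel columns grow to the right and rows downward; lengths in mm; the calibration is good to about 2 mm. The wrist camera is an equidistant fisheye: a pixel r from the principal point sees the ray r / f radians off the axis. A picture is of the moment at which its call begins: read the wrist's pose just before it. camera_info takes no time and is no camera call.
- manip.sign_off(): hands the job in; it is judged then, once.
The state is a dict: "clock": time; "joints": joint angles; "qd": joint speeds; "effort": joint torques, N m; "eef_pos": TCP position; "eef_rot": TCP orientation; "wrist_force": force on the tool from outside, world axes, zero at the start; "moment": the same for the moment, N m; "finger_gap": finger opening in mm; "finger_force": force on a finger pad.
Only numpy, scipy, OpenCV 4.12 (cv2) and the standard library are available. Lean on these libraries where they do the work, as an engineer would, in place of code of your own. Each camera call takes 0.05 s, during which the arm holds its last target. There are 200 camera calls.

## Working session

There is one attempt and no reset: what is moved stays moved. The work goes in short steps, Python scripts to look and compute and a shell command to move; the robot and the scene stay as the last step left them, time stands still between calls to the robot, and variables do not carry over. Pictures are saved under pics/ and viewed, at most 10 in all, crops included, and the job is handed in when it is done.

```bash
ls; mkdir -p pics; python3 - <<'E'
from cell import manip
import cv2,numpy as np
for n in("scene","top"):
    p,d=manip.camera(n); cv2.imwrite(f"pics/{n}0.png",p[:,:,::-1]); np.savez(f"{n}0.npz",p=p,d=d)
    print(n,manip.camera_info(n))
print(manip.camera_info("wrist"),manip.grip_depth); print(manip.read_state())
E
```

```text
pics
scene {'K': array([[425.51103469,   0.        , 325.46629652],
       [  0.        , 425.51103469, 197.14189725],
       [  0.        ,   0.        ,   1.        ]]), 'rvec': array([ 0.84647296,  2.4709721 , -1.15226981]), 'tvec': array([ 364.15355341, -128.11599217, 1623.71586955])}
top {'K': array([[456.56297928,   0.        , 317.56495176],
       [  0.        , 456.56297928, 198.66755071],
       [  0.        ,   0.        ,   1.        ]]), 'rvec': array([ 2.1513509 , -2.06940168,  0.21172044]), 'tvec': array([  30.79553722,  496.64146846, 1643.96915659])}
{'K': array([[309.70691629,   0.        , 315.51342366],
       [  0.        , 309.70691629, 199.28853135],
       [  0.        ,   0.        ,   1.        ]]), 'mount': array([[ 5.81443036e-04, -9.65891149e-01, -2.58947775e-01,
         7.47543863e+01],
       [ 9.99998844e-01,  9.25347392e-04, -1.20619879e-03,
         5.11140072e-01],
       [ 1.40467338e-03, -2.58946774e-01,  9.65890571e-01,
        -1.80028339e+02],
       [ 0.00000000e+00,  0.00000000e+00,  0.00000000e+00,
         1.00000000e+00]])} -18.8
{'clock': 0.1, 'joints': array([-1.41161752e+00,  3.00394251e-01,  1.52151595e+00,  1.59880052e-05,
        1.32069168e+00, -6.65892467e-02]), 'qd': array([ 4.47275959e-04, -8.58870770e-04, -2.07158438e-03,  6.57599497e-04,
        1.97801974e-06, -5.24596179e-04]), 'effort': array([ 1.94204833e-03, -5.32638359e+01, -3.53283656e+01,  7.09301513e-02,
        2.34563492e-02, -6.66594178e-05]), 'eef_pos': array([ 123.09038943, -535.81116223,  204.95603461]), 'eef_rot': array([-3.14058669e+00, -8.26061941e-05,  2.25764049e-01]), 'wrist_force': array([-0.27297923, -0.88966229,  0.29397117]), 'moment': array([-0.00266976,  0.06925206,  0.00601739]), 'finger_force': 0.0, 'finger_gap': 94.30969447241439}
```

View pics/scene0.png

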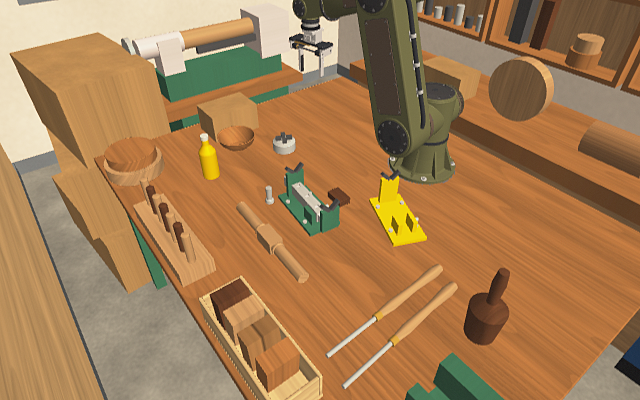

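View pics/top0.png

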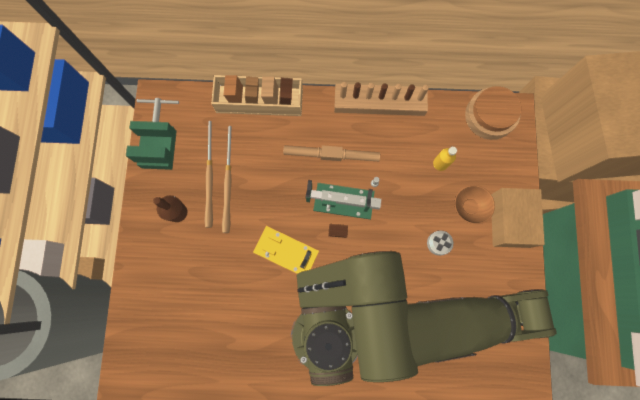

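The scene picture shows the green support at about (312,205), the blank at (270,240) and the yellow look-alike at (400,210). In the top picture they are at (343,200), (332,154) and (286,250), with a green vise at (150,145). The green support with two V rests is the one meant, and the turned piece with the square middle is the blank. I'll confirm that in one enlarged crop.

```bash
cat > h.py <<'E'
import numpy as np,cv2
from cell import manip
from scipy.spatial.transform import Rotation as Ro
def ray(n,u,v):
    i=manip.camera_info(n);K=i["K"];R=cv2.Rodrigues(np.array(i["rvec"]))[0];t=np.array(i["tvec"])
    d=R.T@np.linalg.solve(K,np.array([u,v,1.]));return -R.T@t,d/np.linalg.norm(d)
def wray(u,v,st):
    i=manip.camera_info("wrist");K=i["K"];M=i["mount"]
    x=(u-K[0,2])/K[0,0];y=(v-K[1,2])/K[1,1];r=np.hypot(x,y)+1e-12
    d=np.array([np.sin(r)*x/r,np.sin(r)*y/r,np.cos(r)])
    R=Ro.from_euler("xyz",st["eef_rot"]).as_matrix()
    return np.array(st["eef_pos"])+R@M[:3,3],R@M[:3,:3]@d
def onz(r,z): o,d=r;return o+d*(z-o[2])/d[2]
def tri(r1,r2):
    A=0;b=0
    for o,d in(r1,r2):
        P=np.eye(3)-np.outer(d,d);A=A+P;b=b+P@o
    p=np.linalg.solve(A,b);return p,[np.linalg.norm((np.eye(3)-np.outer(d,d))@(p-o)) for o,d in(r1,r2)]
E
python3 - <<'E'
from h import *
t=np.load("top0.npz")["p"];s=np.load("scene0.npz")["p"]
a=cv2.resize(t[140:240,275:405],None,fx=6,fy=6,interpolation=2)[:, :780]
a=cv2.resize(t[140:220,278:388],(770,560//2*1+0) if 0 else (550,400),interpolation=2)
b=cv2.resize(s[160:290,230:360],(400,400),interpolation=2)
cv2.imwrite("pics/crop0.png",cv2.resize(np.hstack([a[:,:550],b]),(800,337))[:,:,::-1])
# blank, wooden vs table hard: corners later; green mask
hsv=cv2.cvtColor(t,cv2.COLOR_RGB2HSV)
m=cv2.inRange(hsv,(55,80,30),(90,255,200))
for c in cv2.findContours(m,0,2)[0]:
    if cv2.contourArea(c)>100: print(cv2.minAreaRect(c),cv2.contourArea(c))
E
```

```text
((562.0109252929688, 282.1473693847656), (152.5450439453125, 33.685489654541016), 85.76361083984375) 4353.0
((342.47369384765625, 208.67691040039062), (56.0203857421875, 10.417013168334961), 8.47114372253418) 401.5
((629.172119140625, 278.8934326171875), (176.0015106201172, 30.057870864868164), 84.80557250976562) 3599.0
((338.03753662109375, 188.68089294433594), (40.6607551574707, 5.316277027130127), 6.709837436676025) 127.0
((150.5297088623047, 144.20297241210938), (45.27418899536133, 45.274192810058594), 5.710592269897461) 1622.5
```

View pics/crop0.png

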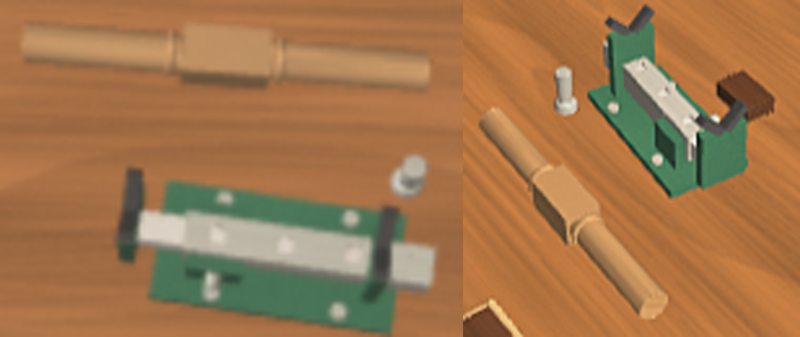

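The crop confirms it. The green support has three holes in its outer tube, the bare inner tube and moving rest are at the left (top view about (309,191)), and the fixed rest is at about (368,200). The blank's ends are at about (284,150) and (380,157).

```bash
python3 - <<'E'
from h import *
f=lambda n,p,z:print(n,onz(ray("top",278+p[0]/4.21,140+p[1]/4.21),z).round(1))
for p in((218,236),(286,245),(353,254)):f("hole",p,62)
for p in((132,172),(128,260)):f("mov",p,134)
for p in((388,208),(372,300)):f("fix",p,134)
for p in((25,42),(430,72)):f("end",p,22)
for p in((183,28),(272,28),(268,86),(180,79)):f("sq",p,44)
for p in((165,180),(405,210),(390,332),(150,298)):f("plate",p,12)
f("spur",(412,165),60)
# triangulate: rest tops top/scene crop right scale 130/400*950/800
g=lambda p:ray("scene",230+(p[0]-463)*.386,160+p[1]*.386)
c=lambda p:ray("top",278+p[0]/4.21,140+p[1]/4.21)
for n,a,b in(("hole1",(218,236),(0,0)),("blankmid-top",(226,53),(567,203)),("spurtop",(414,160),(564,70))):
    if b[0]: print(n,tri(c(a),g(b)))
E
```

```text
hole [504.4   5.2  62. ]
hole [498.7 -54.6  62. ]
hole [ 492.9 -113.4   62. ]
mov [541.4  81.  134. ]
mov [465.5  81.1 134. ]
fix [ 518.5 -135.6  134. ]
fix [ 439.4 -123.5  134. ]
end [688.2 187.7  22. ]
end [ 673.8 -184.1   22. ]
sq [700.   43.1  44. ]
sq [703.1 -37.6  44. ]
sq [648.2 -35.5  44. ]
sq [651.7  44.   44. ]
plate [565.4  54.3  12. ]
plate [ 545.8 -164.2   12. ]
plate [ 433.4 -152.3   12. ]
plate [455.9  63.5  12. ]
spur [ 575.7 -164.2   60. ]
blankmid-top (array([682.44466052,   5.06542298,  21.39132696]), [np.float64(3.190553750636289), np.float64(3.1905537506365995)])
spurtop (array([ 577.06713923, -163.29858836,   61.73120304]), [np.float64(3.556944444300444), np.float64(3.5569444443005453)])
```

```bash
cat >> h.py <<'E'
def need(target,yaw=None):
    s=manip.read_state();R=Ro.from_euler("xyz",s["eef_rot"])
    d=R.inv().apply(np.array(target)-s["eef_pos"])
    rv=None if yaw is None else (R.inv()*Ro.from_euler("xyz",[np.pi,0,yaw])).as_rotvec().round(4)
    print("shift",d.round(1),"rot",rv,"pos",s["eef_pos"].round(1),"F",s["wrist_force"].round(1),"t",s["clock"])
E
python3 -c "
from h import *
need([500,60,215],-.097)"
```

```text
shift [ 500.7 -496.3   -9.5] rot [-1.000e-03  1.000e-04  3.228e-01] pos [ 123.1 -535.8  205. ] F [-0.3 -0.9  0.3] t 0.1
```

The manual's scale: shifts go in shares of 600 mm and turns go in shares of 90 degrees. Converting my numbers, 167 mm is 0.2783, -165 mm is -0.275.

```bash
echo '{"offsets": [[0.055, -0.055, -0.0033, 0, 0, 0], [0.11, -0.11, -0.0067, 0, 0, 0], [0.1667, -0.165, -0.01, 0, 0, 0], [0.2217, -0.22, -0.0133, 0, 0, 0], [0.2783, -0.275, -0.0167, 0, 0, 0]]}' | python3 -m creep 
echo '{"offsets": [[0.055, -0.055, 0, 0, 0, 0], [0.11, -0.11, 0, 0, 0, 0], [0.1667, -0.165, 0, 0, 0, 0], [0.2217, -0.22, 0, 0, 0, 0], [0.2783, -0.275, 0, 0, 0, 0]]}' | python3 -m creep
python3 -c "
from h import *
need([500,60,215],-.097)"
```

```text
clock: 0.6
eef_pos: [249.4, -336.0, 215.3]
eef_rot: [-3.141, 0.0, 0.225]
wrist_force: [1.1, -0.1, 0.3]
finger_gap: 93.9
finger_force: 0.0
clock: 1.1
eef_pos: [375.3, -137.8, 215.5]
eef_rot: [3.141, -0.0, 0.226]
wrist_force: [-0.1, -0.5, 0.7]
finger_gap: 93.8
finger_force: 0.0
shift [ 165.8 -164.9    0.5] rot [ 2.000e-04 -3.000e-04  3.226e-01] pos [ 375.3 -137.8  215.5] F [-0.1 -0.5  0.7] t 1.1
```

In the tool's units: 166 mm is 0.2767, -165 mm is -0.275, 0.323 rad is 0.2056.

```bash
echo '{"offsets": [[0.055, -0.055, 0, 0, 0, 0.0509], [0.11, -0.11, 0, 0, 0, 0.1019], [0.1667, -0.165, 0, 0, 0, 0.1528], [0.2217, -0.22, 0, 0, 0, 0.2056], [0.2767, -0.275, 0, 0, 0, 0.2056]]}' | python3 -m creep
python3 - <<'E'
from h import *
s=manip.read_state();p,d=manip.camera("wrist");np.savez("w1.npz",p=p,d=d,pos=s["eef_pos"],rot=s["eef_rot"])
cv2.imwrite("pics/w1.png",p[:,:,::-1]);need([500,60,215],-.097)
E
```

```text
clock: 1.6
eef_pos: [500.2, 60.3, 215.2]
eef_rot: [3.141, 0.0, -0.1]
wrist_force: [-0.2, -0.2, 1.1]
finger_gap: 94.2
finger_force: 0.0
shift [-1.9  4.8 -0.1] rot [-0.0013  0.0001  0.0016] pos [502.3  64.6 214.9] F [ 1.5  2.9 -0.9] t 1.65
```

View pics/w1.png

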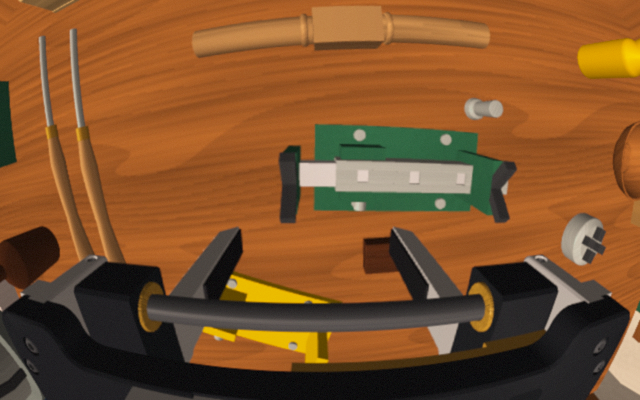

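The wrist picture shows the tube holes at about (362,175), (414,177) and (460,178), the moving rest's arms at (290,150)–(288,220), and the fixed rest's at (510,165)–(500,218). The blank is along the top edge with its square at (347,27).

```bash
python3 - <<'E'
from h import *
w=np.load("w1.npz");st=dict(eef_pos=w["pos"],eef_rot=w["rot"])
f=lambda n,u,v,z:print(n,onz(wray(u,v,st),z).round(1))
for u,v in((362,175),(414,177),(460,178)):f("hole",u,v,62)
for u,v in((282,148),(300,147),(281,221),(295,221)):f("mov",u,v,134)
for u,v in((517,165),(507,218)):f("fix far",u,v,134)
for u,v in((315,125),(477,133),(470,212),(315,211)):f("plate",u,v,12)
c=lambda p:ray("top",278+p[0]/4.21,140+p[1]/4.21)
for a,b in(((218,236),(362,175)),((286,245),(414,177)),((353,254),(460,178)),((132,172),(291,147)),((128,260),(288,221)),((388,208),(508,164)),((226,40),(347,18))):
    print(tri(c(a),wray(*b,st)))
# mask dark of moving rest
p=w["p"];g=p.max(2)
m=((g<75)*255).astype(np.uint8)[130:235,270:330]
for q in cv2.findContours(m,0,2)[0]:
    if cv2.contourArea(q)>100: print(cv2.minAreaRect(q+np.array([270,130])),cv2.boundingRect(q+np.array([270,130])))
E
```

```text
hole [508.2   7.8  62. ]
hole [500.6 -52.   62. ]
hole [ 494.7 -110.8   62. ]
mov [552.5  83.3 134. ]
mov [551.7  68.  134. ]
mov [487.9  92.3 134. ]
mov [486.7  79.8 134. ]
fix far [ 520.2 -142.7  134. ]
fix far [ 465.8 -133.7  134. ]
plate [566.2  54.2  12. ]
plate [ 542.9 -163.    12. ]
plate [ 432.1 -153.    12. ]
plate [456.7  65.2  12. ]
(array([506.35093631,   5.79256605,  52.01174105]), [np.float64(0.7483267283350784), np.float64(0.7483267283350672)])
(array([499.59469731, -54.38639537,  56.08641569]), [np.float64(0.5801226651636813), np.float64(0.5801226651636452)])
(array([ 493.68450952, -113.56568215,   56.90889333]), [np.float64(0.3608617733355184), np.float64(0.36086177333551317)])
(array([549.77289157,  80.37882627,  98.92562833]), [np.float64(1.64946552477635), np.float64(1.6494655247764145)])
(array([473.93793784,  86.54265158,  96.09329391]), [np.float64(4.4179247442796505), np.float64(4.417924744279644)])
(array([ 520.29636787, -136.41296244,  126.33887326]), [np.float64(0.025548020052443273), np.float64(0.025548020052475716)])
(array([694.21460826,   3.51267357,  29.43010123]), [np.float64(0.571196004606705), np.float64(0.5711960046068321)])
((289.5, 183.5), (75.0, 21.0), 90.0) (279, 146, 22, 76)
```

```bash
python3 -c "
from h import *
need([514,81,72],-.105)"
```

```text
shift [ 10.1 -17.3 142.9] rot [-0.0013  0.0001  0.0096] pos [502.3  64.6 214.9] F [ 1.5  2.9 -0.9] t 1.65
```

In the tool's units: 138 mm is 0.23, 110 mm is 0.1833, 0.01 rad is 0.0064.

```bash
echo '{"offsets": [[0.0167, -0.0283, 0.05, 0, 0, 0.0064], [0.0167, -0.0283, 0.1167, 0, 0, 0.0064], [0.0167, -0.0283, 0.1833, 0, 0, 0.0064], [0.0167, -0.0283, 0.23, 0, 0, 0.0064], [0.0167, -0.0283, 0.23, 0, 0, 0.0064]]}' | python3 -m creep
python3 - <<'E'
from h import *
s=manip.read_state();p,d=manip.camera("wrist");np.savez("w2.npz",p=p,d=d,pos=s["eef_pos"],rot=s["eef_rot"])
cv2.imwrite("pics/w2.png",p[60:320,160:560,::-1]);need([514,81,72],-.105)
E
```

```text
clock: 2.15
eef_pos: [509.1, 74.1, 74.0]
eef_rot: [3.14, 0.007, -0.107]
wrist_force: [1.9, 0.0, 0.7]
finger_gap: 93.9
finger_force: 0.0
shift [ 2.8 -7.2  4.6] rot [ 0.0006  0.0031 -0.0021] pos [510.5  74.2  76.6] F [-0.2 -0.3  1.1] t 2.2
```

View pics/w2.png

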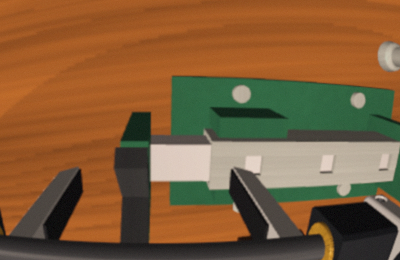

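The post stands between the open fingers, nearer the left one. Its near face meets the inner tube at full-frame (311,210).

```bash
python3 - <<'E'
from h import *
w=np.load("w2.npz");st=dict(eef_pos=w["pos"],eef_rot=w["rot"])
f=lambda n,u,v,z:print(n,onz(wray(u,v,st),z).round(1))
f("post face at tube top",311,196,56);f("",311,241,56);f("tube end",366,192,62);f("tube end",370,248,62)
for u,v in((276,208),(311,208),(283,172),(311,172)):f("arm",u,v,134)
for u,v in((413,224),(487,223),(545,220)):f("hole",u,v,62)
need([514,81,72],-.105)
E
```

```text
post face at tube top [533.1  74.1  56. ]
 [501.2  77.6  56. ]
tube end [533.6  38.4  62. ]
tube end [493.9  37.8  62. ]
arm [550.   85.4 134. ]
arm [548.5  71.3 134. ]
arm [564.4  80.6 134. ]
arm [563.2  69.6 134. ]
hole [507.8   7.1  62. ]
hole [500.9 -52.3  62. ]
hole [ 495.1 -112.3   62. ]
shift [ 2.8 -7.2  4.6] rot [ 0.0006  0.0031 -0.0021] pos [510.5  74.2  76.6] F [-0.2 -0.3  1.1] t 2.2
```

In the tool's units: -8 mm is -0.0133, 3 mm is 0.005.

```bash
echo '{"offsets": [[0.005, -0.0133, 0.005, 0, 0, 0], [0.005, -0.0133, 0.005, 0, 0, 0]]}' | python3 -m creep 30
echo '{"offsets": [[0, 0, 0, 0, 0, 0], [0, 0, 0, 0, 0, 0], [0, 0, 0, 0, 0, 0], [0, 0, 0, 0, 0, 0]]}' | python3 -m creep 8 10
```

```text
clock: 2.4
eef_pos: [516.2, 82.7, 75.9]
eef_rot: [-3.141, -0.002, -0.107]
wrist_force: [-0.1, -0.1, -0.2]
finger_gap: 81.3
finger_force: 0.0
clock: 2.8
eef_pos: [515.1, 81.8, 74.7]
eef_rot: [-3.142, -0.0, -0.107]
wrist_force: [-0.1, 0.4, -0.6]
finger_gap: 49.2
finger_force: 0.0
```

```bash
echo '{"offsets": [[0, 0, 0, 0, 0, 0], [0, 0, 0, 0, 0, 0], [0, 0, 0, 0, 0, 0], [0, 0, 0, 0, 0, 0], [0, 0, 0, 0, 0, 0]]}' | python3 -m creep 
echo '{"offsets": [[0, 0, 0, 0, 0, 0], [0, 0, 0, 0, 0, 0]]}' | python3 -m creep 
```

```text
clock: 3.3
eef_pos: [515.1, 82.3, 74.4]
eef_rot: [-3.141, 0.0, -0.107]
wrist_force: [0.0, 3.4, -0.6]
finger_gap: 14.1
finger_force: 10.0
clock: 3.5
eef_pos: [515.1, 82.3, 74.4]
eef_rot: [-3.141, -0.0, -0.107]
wrist_force: [1.3, 5.4, -0.9]
finger_gap: 13.7
finger_force: 10.0
```

In the tool's units: -18 mm is -0.03, -15 mm is -0.025.

```bash
echo '{"offsets": [[0, -0.005, 0, 0, 0, 0], [0, -0.0117, 0, 0, 0, 0], [0, -0.0183, 0, 0, 0, 0], [0, -0.025, 0, 0, 0, 0], [0, -0.03, 0, 0, 0, 0]]}' | python3 -m creep 
echo '{"offsets": [[0, -0.0033, 0, 0, 0, 0], [0, -0.0067, 0, 0, 0, 0], [0, -0.01, 0, 0, 0, 0], [0, -0.0133, 0, 0, 0, 0]]}' | python3 -m creep 
python3 - <<'E'
from h import *
p,d=manip.camera("wrist");need([514,81,72],-.105)
E
```

```text
clock: 4.0
eef_pos: [516.9, 99.1, 74.4]
eef_rot: [3.14, 0.0, -0.107]
wrist_force: [-0.4, -6.4, 0.8]
finger_gap: 13.9
finger_force: 10.0
clock: 4.4
eef_pos: [517.8, 106.9, 74.4]
eef_rot: [3.14, 0.0, -0.108]
wrist_force: [-0.5, -7.1, 1.4]
finger_gap: 14.2
finger_force: 10.0
shift [-1.  26.4  2.5] rot [ 0.0016  0.0001 -0.0024] pos [517.9 107.1  74.4] F [-0.5 -6.1  1.2] t 4.45
```

In the tool's units: -4 mm is -0.0067, -3 mm is -0.005.

```bash
echo '{"offsets": [[0, -0.0017, 0, 0, 0, 0], [0, -0.0033, 0, 0, 0, 0], [0, -0.005, 0, 0, 0, 0], [0, -0.0067, 0, 0, 0, 0]]}' | python3 -m creep|egrep "pos|wrist_f" 
```

```text
eef_pos: [518.2, 110.8, 74.4]
wrist_force: [-0.3, -7.2, 1.4]
```

In the tool's units: -1.4 mm is -0.0023, -0.7 mm is -0.0012.

```bash
echo '{"offsets": [[0, -0.0012, 0, 0, 0, 0], [0, -0.0023, 0, 0, 0, 0]]}' | python3 -m creep|egrep "pos|wrist_f" 
```

```text
eef_pos: [518.4, 112.2, 74.4]
wrist_force: [-0.5, -7.0, 0.3]
```

In the tool's units: -1 mm is -0.0017, -0.5 mm is -0.0008.

```bash
echo '{"offsets": [[0, -0.0008, 0, 0, 0, 0], [0, -0.0017, 0, 0, 0, 0]]}' | python3 -m creep|egrep "pos|wrist_f" 
```

```text
eef_pos: [518.6, 113.2, 74.4]
wrist_force: [-0.2, -7.7, 1.3]
```

In the tool's units: -1 mm is -0.0017, -0.5 mm is -0.0008.

```bash
echo '{"offsets": [[0, -0.0008, 0, 0, 0, 0], [0, -0.0017, 0, 0, 0, 0]]}' | python3 -m creep|egrep "pos|wrist_f" 
```

```text
eef_pos: [518.7, 114.2, 74.4]
wrist_force: [0.3, -6.6, 1.9]
```

In the tool's units: -0.4 mm is -0.0007.

```bash
echo '{"offsets": [[0, -0.0007, 0, 0, 0, 0]]}' | python3 -m creep|egrep "pos|wrist_f" 
```

```text
eef_pos: [518.7, 114.6, 74.4]
wrist_force: [0.0, -6.8, 0.9]
```

In the tool's units: -0.4 mm is -0.0007.

```bash
echo '{"offsets": [[0, -0.0007, 0, 0, 0, 0]]}' | python3 -m creep|egrep "pos|wrist_f" 
```

```text
eef_pos: [518.7, 115.0, 74.4]
wrist_force: [-0.0, -5.5, 2.0]
```

In the tool's units: -0.5 mm is -0.0008.

```bash
echo '{"offsets": [[0, -0.0008, 0, 0, 0, 0]]}' | python3 -m creep|egrep "pos|wrist_f" 
```

```text
eef_pos: [518.8, 115.8, 74.4]
wrist_force: [0.2, -4.9, 0.4]
```

In the tool's units: -0.4 mm is -0.0007.

```bash
echo '{"offsets": [[0, -0.0007, 0, 0, 0, 0]]}' | python3 -m creep|egrep "pos|wrist_f" 
```

```text
eef_pos: [518.9, 116.5, 74.5]
wrist_force: [0.1, -4.2, -0.2]
```

```bash
python3 - <<'E'
from h import *
s=manip.read_state();p,d=manip.camera("wrist");np.savez("w3.npz",p=p,d=d,pos=s["eef_pos"],rot=s["eef_rot"])
a=p[170:270,300:560];cv2.imwrite("pics/w3.png",cv2.resize(a,(780,300),interpolation=2)[:,:,::-1]);need([514,81,72],-.105)
E
```

```text
shift [-1.1 35.9  2.5] rot [ 0.0005 -0.0002 -0.0023] pos [518.9 116.6  74.4] F [ 1.1 -4.6 -0.7] t 5.9
```

View pics/w3.png

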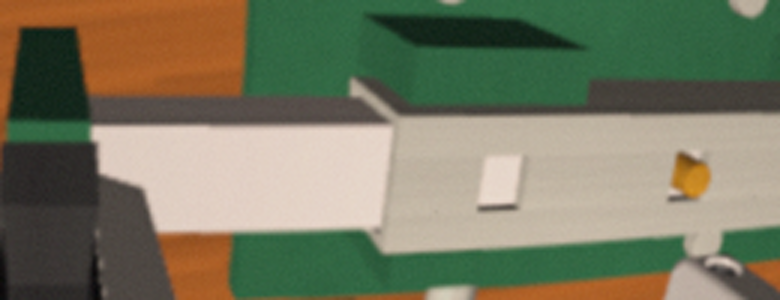

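The brass button stands out of the middle hole at crop (692,176), full frame (531,229). It has caught, so I stop and let go.

```bash
echo '{"offsets": [[0, 0, 0, 0, 0, 0], [0, 0, 0, 0, 0, 0], [0, 0, 0, 0, 0, 0]]}' | python3 -m creep 60
python3 - <<'E'
from h import *
w=np.load("w3.npz");st=dict(eef_pos=w["pos"],eef_rot=w["rot"])
R=Ro.from_euler("xyz",st["eef_rot"]).as_matrix();M=manip.camera_info("wrist")["mount"]
zax=R@M[:3,:3]@[0,0,1]
for u,v in((531,229),(532,229),(533,230),(545,228),(515,228),(490,228)):
    o,d=wray(u,v,st);t=w["d"][v,u]/(d@zax);print(u,v,(o+d*t).round(1))
need([519,116.6,240],-.105)
E
```

```text
clock: 6.2
eef_pos: [518.8, 117.1, 74.4]
eef_rot: [-3.141, 0.0, -0.107]
wrist_force: [0.3, -0.0, 0.2]
finger_gap: 34.4
finger_force: 0.0
531 229 [501.4 -51.3  66.6]
532 229 [501.3 -52.3  66.6]
533 230 [500.1 -53.8  66.3]
545 228 [497.9 -70.9  62.6]
515 228 [502.5 -37.8  61.8]
490 228 [506.2 -13.1  62.1]
shift [   0.3    0.4 -165.6] rot [-0.0002  0.0001 -0.0019] pos [518.8 117.1  74.4] F [ 0.3 -0.   0.2] t 6.2
```

In the tool's units: -160 mm is -0.2667, -150 mm is -0.25, -0.4 rad is -0.2546.

```bash
echo '{"offsets": [[0, 0, -0.0583, 0, 0, 0], [0, 0, -0.125, 0, 0, 0], [0, 0, -0.1917, 0, 0, -0.0828], [0, 0, -0.25, 0, 0, -0.1655], [0.0333, 0, -0.2667, 0, 0, -0.2546]]}' | python3 -m creep 94 |egrep "pos|wrist_f|rot"
python3 -c "
from h import *
need([640,4,234],1.532)"
```

```text
eef_pos: [539.0, 115.3, 239.1]
eef_rot: [3.141, -0.006, 0.299]
wrist_force: [0.3, -0.8, -0.1]
shift [ 63.7 136.1   5.6] rot [ 0.0043 -0.0049 -1.2329] pos [539.  115.3 239.1] F [ 0.3 -0.8 -0.1] t 6.7
```

In the tool's units: 136 mm is 0.2267, 108 mm is 0.18, -0.68 rad is -0.4329.

```bash
echo '{"offsets": [[0.0217, 0.045, 0, 0, 0, -0.0828], [0.0433, 0.09, 0, 0, 0, -0.1719], [0.065, 0.135, 0, 0, 0, -0.261], [0.0867, 0.18, 0, 0, 0, -0.3501], [0.1067, 0.2267, 0, 0, 0, -0.4329]]}' | python3 -m creep 94 |egrep "pos|wrist_f|rot"
echo '{"offsets": [[0, 0, 0, 0, 0, -0.0828], [0, 0, 0, 0, 0, -0.1719], [0, 0, 0, 0, 0, -0.261], [0, 0, 0, 0, 0, -0.3501], [0, 0, 0, 0, 0, -0.3501]]}' | python3 -m creep 94 |egrep "pos|wrist_f|rot"
python3 - <<'E'
from h import *
s=manip.read_state();p,d=manip.camera("wrist");np.savez("w4.npz",p=p,d=d,pos=s["eef_pos"],rot=s["eef_rot"])
cv2.imwrite("pics/w4.png",p[:,:,::-1]);need([676,4,200],1.532)
E
```

```text
eef_pos: [639.9, 2.3, 234.4]
eef_rot: [-3.141, -0.0, 0.979]
wrist_force: [-0.3, -0.1, -0.0]
eef_pos: [639.2, 3.1, 234.3]
eef_rot: [-3.141, -0.0, 1.525]
wrist_force: [-0.4, -0.8, 0.2]
shift [ 2.8 36.7 34.4] rot [-0.0002 -0.0001 -0.012 ] pos [639.2   3.1 234.4] F [-1.   0.8  0.1] t 7.75
```

View pics/w4.png

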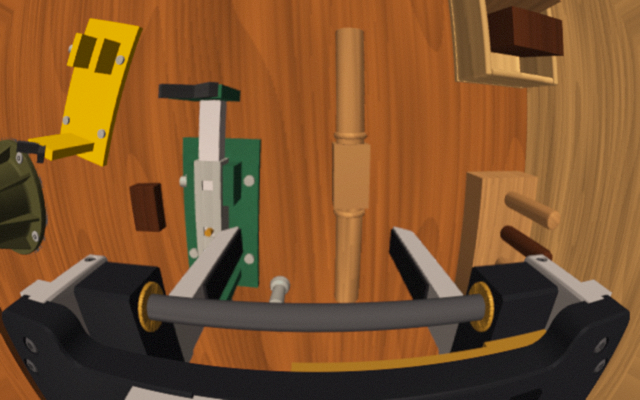

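The square middle shows at (333–370, 143–210). The blank's far end is at (350,29), and the moving rest is at (200,92).

```bash
cat >> h.py <<'E'
def cloud(f):
    w=np.load(f);p,d=w["p"],w["d"];i=manip.camera_info("wrist");K=i["K"];M=i["mount"]
    v,u=np.mgrid[:400,:640];x=(u-K[0,2])/K[0,0];y=(v-K[1,2])/K[1,1];r=np.hypot(x,y)+1e-12
    z=d;rho=np.tan(np.minimum(r,1.4))*z
    C=np.stack([rho*x/r,rho*y/r,z],-1);R=Ro.from_euler("xyz",w["rot"]).as_matrix()
    W=(C@M[:3,:3].T+M[:3,3])@R.T+w["pos"];W[d<=0]=np.nan;return W,p
E
python3 - <<'E'
from h import *
W,p=cloud("w4.npz");w=np.load("w4.npz");st=dict(eef_pos=w["pos"],eef_rot=w["rot"])
print("table",np.nanmedian(W[100:200,410:450,2]))
S=W[150:205,338:366].reshape(-1,3);print("square top",np.nanmedian(S,0))
f=lambda n,u,v,z:print(n,onz(wray(u,v,st),z).round(1))
for u,v in((334,143),(368,143),(370,210),(334,210)):f("sq",u,v,44)
B=W[20:260,325:380].reshape(-1,3);B=B[(B[:,2]>12)&(B[:,2]<50)]
for y0 in range(-100,190,20):
    q=B[(B[:,1]>y0)&(B[:,1]<y0+20)]
    if len(q)>20:print(y0+10,"x",np.percentile(q[:,0],[3,50,97]).round(1),"ztop",np.percentile(q[:,2],97).round(1))
print("yrange",np.percentile(B[:,1],[.2,99.8]))
q=B[B[:,2]>38];print("sq y",np.percentile(q[:,1],[1,99]),len(q))
E
```

```text
table 0.7249985359993616
square top [682.91559661   5.32542904  44.67030597]
sq [662.9  47.5  44. ]
sq [704.   46.2  44. ]
sq [705.8 -38.1  44. ]
sq [660.2 -35.9  44. ]
-90 x [662.6 677.5 694.7] ztop 40.9
-70 x [663.1 678.4 696. ] ztop 41.2
-50 x [662.7 679.  698.2] ztop 43.6
-30 x [659.3 679.5 700.6] ztop 46.0
-10 x [659.9 680.8 703.3] ztop 46.0
10 x [660.7 682.  703.3] ztop 46.0
30 x [661.8 682.8 704.7] ztop 46.2
50 x [664.  682.5 702.7] ztop 45.6
70 x [668.3 683.1 700.4] ztop 41.4
90 x [668.4 684.  701.3] ztop 41.6
110 x [669.2 684.5 701.8] ztop 41.4
130 x [670.2 685.3 703. ] ztop 41.5
150 x [670.9 685.8 703.5] ztop 41.7
170 x [671.1 686.5 704.8] ztop 41.5
190 x [672.3 686.2 704.1] ztop 41.5
yrange [-109.29662942  189.36210821]
sq y [-102.24432805  185.72088402] 4850
```

```bash
python3 - <<'E'
from h import *
need([682,4.5,6],1.536)
for f in("w1.npz","w4.npz"):
    W,_=cloud(f);B=W.reshape(-1,3);a=np.array([.105,.9945]);n=np.array([.9945,-.105]);o=np.array([500.5,-49.5])
    L=np.c_[(B[:,:2]-o)@a,(B[:,:2]-o)@n,B[:,2]]
    q=L[(abs(L[:,0]+90)<25)&(abs(L[:,1])<45)&(L[:,2]>100)&(L[:,2]<145)]
    if len(q):print(f,"fix",len(q),np.percentile(q,[2,50,98],axis=0).round(1).tolist())
    q=L[(L[:,0]>115)&(L[:,0]<190)&(abs(L[:,1])<45)&(L[:,2]>100)&(L[:,2]<145)]
    if len(q):print(f,"mov",len(q),np.percentile(q,[2,50,98],axis=0).round(1).tolist())
E
```

```text
shift [  3.6  42.7 228.4] rot [-0.0002 -0.0001 -0.016 ] pos [639.2   3.1 234.4] F [-1.   0.8  0.1] t 7.75
w1.npz fix 1278 [[-89.8, -29.2, 100.8], [-78.2, -0.7, 117.9], [-75.4, 30.1, 133.6]]
w1.npz mov 1235 [[127.3, -28.5, 104.0], [134.0, -0.6, 123.8], [141.8, 32.9, 133.8]]
w4.npz fix 3 [[-77.1, 22.2, 100.0], [-77.0, 23.4, 100.0], [-76.6, 27.2, 100.4]]
w4.npz mov 976 [[159.5, -28.3, 103.8], [166.3, -0.5, 123.3], [173.5, 32.7, 134.1]]
```

In the tool's units: 190 mm is 0.3167, 150 mm is 0.25, -0.016 rad is -0.0102.

```bash
echo '{"offsets": [[0.0033, 0.0333, 0.0333, 0, 0, -0.0102], [0.0067, 0.0717, 0.1, 0, 0, -0.0102], [0.0067, 0.0717, 0.175, 0, 0, -0.0102], [0.0067, 0.0717, 0.25, 0, 0, -0.0102], [0.0067, 0.0717, 0.3167, 0, 0, -0.0102]]}' | python3 -m creep 94 |egrep "pos|wrist_f|rot"
echo '{"offsets": [[0, 0, 0.0333, 0, 0, 0], [0, 0, 0.06, 0, 0, 0], [0, 0, 0.0633, 0, 0, 0]]}' | python3 -m creep 94 |egrep "pos|wrist_f|rot"
python3 -c "
from h import *
need([682,4.5,6],1.536)"
```

```text
eef_pos: [681.8, 5.0, 42.0]
eef_rot: [-3.14, -0.0, 1.534]
wrist_force: [-1.2, 1.2, 0.7]
eef_pos: [681.6, 5.0, 4.7]
eef_rot: [-3.139, -0.0, 1.536]
wrist_force: [0.1, 0.7, -0.4]
shift [-0.5  0.4 -1.3] rot [-0.0025 -0.0001  0.0005] pos [681.6   5.    4.7] F [ 0.1  0.7 -0.4] t 8.55
```

Close (94 → 44 mm took about 0.5 s at the earlier pace).

```bash
echo '{"offsets": [[0, 0, 0, 0, 0, 0], [0, 0, 0, 0, 0, 0], [0, 0, 0, 0, 0, 0], [0, 0, 0, 0, 0, 0], [0, 0, 0, 0, 0, 0]]}' | python3 -m creep 36 25 |egrep "force|gap"
echo '{"offsets": [[0, 0, 0, 0, 0, 0], [0, 0, 0, 0, 0, 0], [0, 0, 0, 0, 0, 0]]}' | python3 -m creep |egrep "force|gap|pos"
```

```text
wrist_force: [-0.4, -0.2, -0.2]
finger_gap: 57.5
finger_force: 0.0
eef_pos: [682.4, 4.9, 6.6]
wrist_force: [-0.2, -0.1, 0.9]
finger_gap: 43.7
finger_force: 25.0
```

In the tool's units: -165 mm is -0.275, -130 mm is -0.2167.

```bash
echo '{"offsets": [[0, 0, -0.025, 0, 0, 0], [0, 0, -0.0833, 0, 0, 0], [0, 0, -0.15, 0, 0, 0], [0, 0, -0.2167, 0, 0, 0], [0, 0, -0.275, 0, 0, 0]]}' | python3 -m creep |egrep "force|gap|pos"
python3 -c "
from h import *
need([506,-8,171],1.463)"
```

```text
eef_pos: [682.2, 4.9, 174.6]
wrist_force: [0.1, -0.0, -3.3]
finger_gap: 43.7
finger_force: 25.0
shift [ -18.5 -175.7    3.4] rot [ 0.0012 -0.      0.0758] pos [682.2   4.9 174.6] F [ 0.1 -0.  -3.3] t 9.85
```

In the tool's units: -172 mm is -0.2867, -140 mm is -0.2333, 0.076 rad is 0.0484.

```bash
echo '{"offsets": [[-0.005, -0.0333, 0, 0, 0, 0.0127], [-0.0117, -0.1, 0, 0, 0, 0.0255], [-0.0183, -0.1667, 0, 0, 0, 0.0382], [-0.025, -0.2333, 0, 0, 0, 0.0484], [-0.03, -0.2867, 0, 0, 0, 0.0484]]}' | python3 -m creep |egrep "force|gap|pos"
echo '{"offsets": [[0, 0, 0, 0, 0, 0], [0, 0, 0, 0, 0, 0]]}' | python3 -m creep |egrep "force|gap|pos"
python3 - <<'E'
from h import *
s=manip.read_state();p,d=manip.camera("wrist");np.savez("w5.npz",p=p,d=d,pos=s["eef_pos"],rot=s["eef_rot"])
cv2.imwrite("pics/w5.png",p[:,:,::-1]);need([506,-8,171],1.463)
E
```

```text
eef_pos: [507.7, -7.7, 172.1]
wrist_force: [0.8, 0.6, -2.9]
finger_gap: 44.1
finger_force: 25.0
eef_pos: [510.0, -7.7, 172.7]
wrist_force: [1.4, 0.2, -2.7]
finger_gap: 43.9
finger_force: 25.0
shift [-0.8 -4.4  1.3] rot [ 0.0015 -0.     -0.0003] pos [510.5  -7.7 172.3] F [ 0.4 -0.2 -3.3] t 10.6
```

View pics/w5.png

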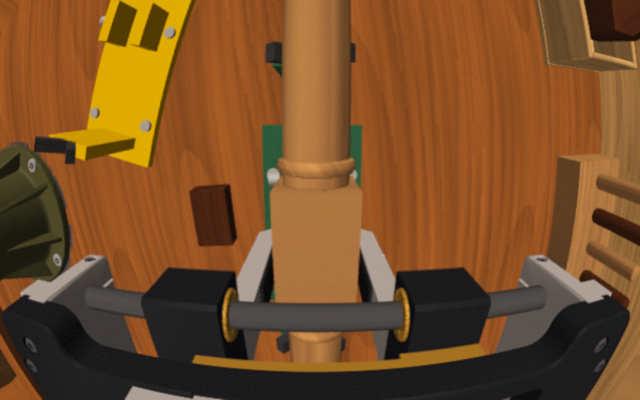

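The blank hangs over both rests. The moving rest's arms show at (266,52) and (355,52) on either side of it.

```bash
python3 - <<'E'
from h import *
W,p=cloud("w5.npz");B=W.reshape(-1,3);w=np.load("w5.npz");st=dict(eef_pos=w["pos"],eef_rot=w["rot"])
for y0 in(30,60,90,110,140):
    q=B[(B[:,1]>y0)&(B[:,1]<y0+15)&(abs(B[:,0]-510)<60)&(B[:,2]>165)]
    if len(q):print(y0+7,"x",np.percentile(q[:,0],[2,98]).round(1),q[:,2].max().round(1))
q=B[(B[:,1]>95)&(B[:,1]<145)&(abs(B[:,0]-515)<60)&(B[:,2]>115)&(B[:,2]<145)]
print("rest",np.percentile(q,[1,50,99],axis=0).round(1).tolist())
for u,v in((266,52),(355,52)):print(onz(wray(u,v,st),134).round(1))
q=B[(B[:,1]>-60)&(B[:,1]<60)&(abs(B[:,0]-510)<60)&(B[:,2]>203)];print("square",np.percentile(q,[1,50,99],axis=0).round(1).tolist())
need([506,-8,130],1.463)
E
```

```text
37 x [450.6 533.8] 312.2
67 x [501.3 534.6] 208.6
97 x [504.6 538. ] 208.5
117 x [506.9 540.1] 208.7
rest [[486.8, 105.6, 121.0], [495.1, 116.9, 130.6], [551.2, 125.9, 134.7]]
[488.5 118.6 134. ]
[550.4 111.6 134. ]
square [[451.6, -27.2, 204.5], [511.1, 15.7, 292.6], [568.3, 53.6, 314.1]]
shift [-0.8 -4.5 42.3] rot [ 0.0015 -0.     -0.0003] pos [510.5  -7.7 172.3] F [ 0.4 -0.2 -3.3] t 10.6
```

In the tool's units: 47 mm is 0.0783, 43 mm is 0.0717.

```bash
echo '{"offsets": [[-0.0017, -0.0075, 0.0083, 0, 0, 0], [-0.0017, -0.0075, 0.0333, 0, 0, 0], [-0.0017, -0.0075, 0.0583, 0, 0, 0], [-0.0017, -0.0075, 0.0717, 0, 0, 0], [-0.0017, -0.0075, 0.0783, 0, 0, 0]]}' | python3 -m creep |egrep "force|gap|pos"
echo '{"offsets": [[0, 0, 0.0017, 0, 0, 0], [0, 0, 0.0033, 0, 0, 0]]}' | python3 -m creep |egrep "force|gap|pos"
```

```text
eef_pos: [505.2, -8.1, 123.4]
wrist_force: [0.4, 0.1, -3.3]
finger_gap: 43.7
finger_force: 25.0
eef_pos: [505.6, -8.1, 122.8]
wrist_force: [1.0, 0.2, -2.9]
finger_gap: 43.7
finger_force: 25.0
```

In the tool's units: 3 mm is 0.005, 2 mm is 0.0033.

```bash
echo '{"offsets": [[0, 0, 0.0017, 0, 0, 0], [0, 0, 0.0033, 0, 0, 0], [0, 0, 0.005, 0, 0, 0]]}' | python3 -m creep |egrep "wrist|pos"
```

```text
eef_pos: [505.4, -8.1, 119.6]
wrist_force: [-0.4, 0.2, -3.2]
```

In the tool's units: 1 mm is 0.0017, 0.6 mm is 0.001.

```bash
echo '{"offsets": [[0, 0, 0.001, 0, 0, 0], [0, 0, 0.0017, 0, 0, 0]]}' | python3 -m creep |egrep "wrist|pos"
```

```text
eef_pos: [505.3, -8.1, 118.4]
wrist_force: [0.3, 0.9, -3.4]
```

In the tool's units: 0.7 mm is 0.0012, 0.5 mm is 0.0008.

```bash
echo '{"offsets": [[0, 0, 0.0008, 0, 0, 0], [0, 0, 0.0012, 0, 0, 0]]}' | python3 -m creep |egrep "wrist|pos"
```

```text
eef_pos: [505.6, -8.1, 118.0]
wrist_force: [1.5, 0.5, -0.6]
```

In the tool's units: 0.5 mm is 0.0008.

```bash
echo '{"offsets": [[0, 0, 0.0008, 0, 0, 0], [0, 0, 0.0008, 0, 0, 0]]}' | python3 -m creep |egrep "wrist|pos"
```

```text
eef_pos: [505.7, -8.1, 117.9]
wrist_force: [-0.4, 0.3, 5.5]
```

In the tool's units: -0.3 mm is -0.0005.

```bash
echo '{"offsets": [[0, 0, -0.0005, 0, 0, 0], [0, 0, -0.0005, 0, 0, 0]]}' | python3 -m creep - 4|egrep "wrist|pos"
echo '{"offsets": [[0, 0, 0, 0, 0, 0], [0, 0, 0, 0, 0, 0], [0, 0, 0, 0, 0, 0], [0, 0, 0, 0, 0, 0]]}' | python3 -m creep 70 |egrep "wrist|pos|gap"
python3 - <<'E'
from h import *
p,d=manip.camera("scene");cv2.imwrite("pics/s6.png",cv2.resize(p[140:260,230:390],(800,600),interpolation=2)[:,:,::-1])
E
```

```text
eef_pos: [505.7, -8.1, 117.8]
wrist_force: [2.1, 0.3, 3.5]
eef_pos: [505.2, -8.1, 117.4]
wrist_force: [0.4, -1.2, 0.0]
finger_gap: 69.2
```

View pics/s6.png

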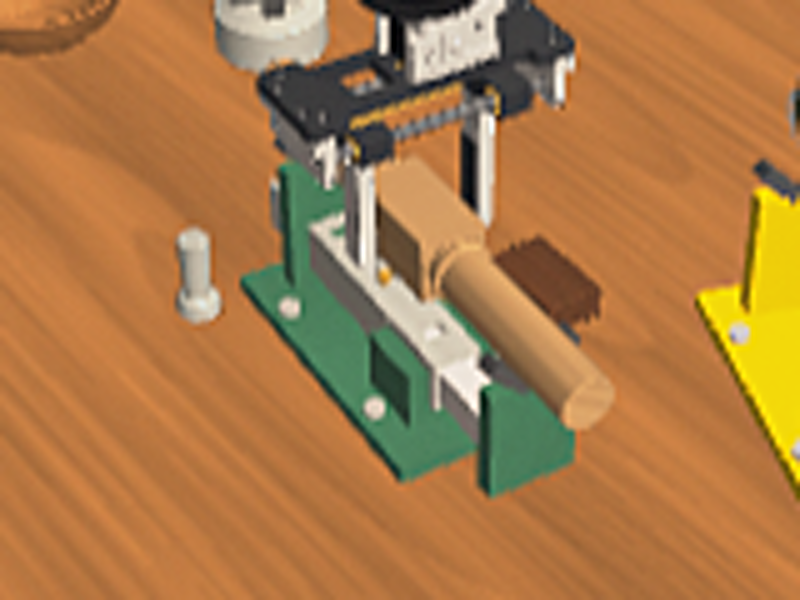

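The fingers are clear of the blank, which rests at the moving rest (540,370) with the brass button visible at (385,272). I'll raise straight up and check.

In the tool's units: -160 mm is -0.2667, -130 mm is -0.2167.

```bash
echo '{"offsets": [[0, 0, -0.025, 0, 0, 0], [0, 0, -0.0833, 0, 0, 0], [0, 0, -0.15, 0, 0, 0], [0, 0, -0.2167, 0, 0, 0], [0, 0, -0.2667, 0, 0, 0]]}' | python3 -m creep 80|egrep "wrist|pos"
python3 - <<'E'
from h import *
s=manip.read_state();p,d=manip.camera("wrist");np.savez("w7.npz",p=p,d=d,pos=s["eef_pos"],rot=s["eef_rot"])
cv2.imwrite("pics/w7.png",p[:,:,::-1])
W,p=cloud("w7.npz");B=W.reshape(-1,3)
for y0 in range(-110,180,20):
    q=B[(B[:,1]>y0)&(B[:,1]<y0+20)&(abs(B[:,0]-510)<35)&(B[:,2]>136)&(B[:,2]<165)]
    if len(q)>20:print(y0+10,"x",np.percentile(q[:,0],[3,97]).round(1),"z",np.percentile(q[:,2],97).round(1))
E
```

```text
eef_pos: [505.4, -8.1, 280.1]
wrist_force: [-0.2, 0.1, -0.0]
-100 x [477.8 511.7] z 152.4
-80 x [480.5 513.6] z 152.4
-60 x [482.1 516.8] z 154.9
-40 x [481.7 522.7] z 157.3
-20 x [483.2 524.7] z 157.3
0 x [485.2 527. ] z 157.4
20 x [487.6 529. ] z 157.4
40 x [491.1 528.1] z 156.8
60 x [496.2 528.9] z 152.7
80 x [498.5 531.8] z 152.6
100 x [501.4 534.2] z 152.8
120 x [503.6 535.3] z 152.7
140 x [504.9 538.4] z 152.7
160 x [507.2 540.8] z 152.9
180 x [509.3 540.6] z 152.5
```

View pics/w7.png

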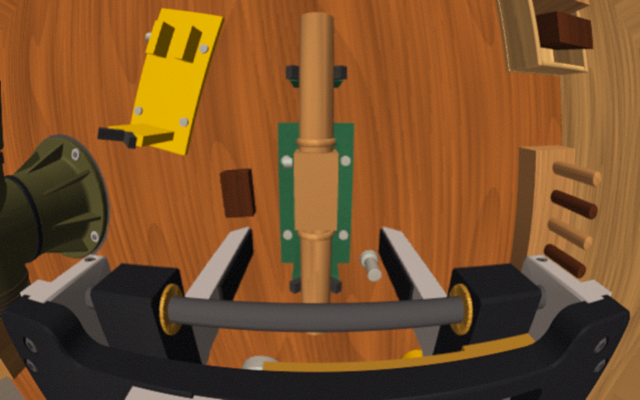

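The blank lies level in both rests (arms at (317,75) and (316,285)), with its square at (316,190) between them.

```bash
python3 -c "
from cell import manip
print(manip.sign_off())"
```

```text
the job is handed in; nothing more can be done
None
```

I handed the job in: the arm is locked with its button up through the middle hole, the blank is set down level in both V rests with its square about midway, and the arm touched nothing else on the bench.

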